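# Throw the pawl and draw back the coin-roll magazine

### The arm

A 6-joint arm with a two-finger parallel gripper is mounted at the origin on a cart in front of the work surface, level with it; the furniture and walls round the work are solid. World frame = base frame: x ahead of the robot, y to its left, z up, the work surface at z = 0. Lengths are in mm, angles in rad, forces in N, time in s.
With the tool pointing down it reaches from about 300 to 775 mm from the base axis. Payload 14.6 kg.
Tool frame: the origin (TCP) lies between the finger pads; the fingertips stand 19 mm ahead of it and the grasp point (between the pads) is the TCP; z points along the fingers, y is the line along which they close (so a half turn about z gives the same grasp; the last joint's range is limited). The gripper opens to 94 mm and grips with 3 to 60 N. Pads are 16 mm wide; open, the fingers measure 119 mm over their backs; the gripper's body (75 mm by 177 mm) begins 78 mm behind the grasp point.
Start: joints at [1.223, 0.3, 1.521, -0, 1.321, -0.067], TCP at [152.416, 528.449, 224.446] pointing down, gripper open.
Joint ranges: [-3.03, 3.03], [-0.79, 2.21], [0.23, 2.52], [-1.04, 4.18], [0, 3.07], [-2.55, 2.55]. Speed limits (rad/s): [2.22, 2.22, 2.57, 3.14, 3.14, 3.14].

### API

Orientations are given as [roll, pitch, yaw] about the fixed x, y, z axes, in that order (R = Rz(yaw) Ry(pitch) Rx(roll)).
In Python, from cell import monitor, imaging, job, find_in, trace gives the robot as it stands. The module is installed in compiled form; this text tells all that it offers.
- The arm moves only by the tool arm_command, never from a script. Its argument "steps" is a list of rows, each a list of 5 numbers: the opening, from 0 (shut) to 1 (fully open), then the shift along the tool's x, y, z in mm, then the turn about the tool's z in degrees. In form: [[gripper, dx, dy, dz, turn], ...]. A call has 1 to 20 rows; each row is the pose to reach, as a shift and turn from the pose commanded when the call began, along the tool's axes at that moment; what a row does not reach only later rows make up. A row lasts 1/8 s, in which the tool goes at most 62.5 mm and 10.7 degrees, less where a joint would pass 70% of its speed; a pose out of reach is approached as far as the arm can. A call with a gripper value outside its range is refused whole. The fingers move at their own pace and stop on an object; "force" is the grip in N (left out, the last holds). Time passes only in rows, so rows that repeat a pose let the fingers close. It gives the time, the measured TCP pose, the force, the opening and the grip force at its end, in the units of the state.
- monitor.read_state(): the state, without advancing time (a new reading comes with each control period).
- imaging.camera(name): name is "side" or "top"; returns a dict with "img" (384x512x3 uint8, red, green, blue), "mtx" (3x3 intrinsics, pixels), "view" (4x4, takes a point from world to camera coordinates). Camera axes: x right, y down, z forward; pixel columns grow to the right and rows downward; lengths in mm; the calibration is good to about 2 mm. A picture is of the moment at which its call begins. There is no depth.
- job.sign_off(): hands the job in; it is judged then, once.
Trained networks look in a picture, given as the dict that the camera call returned (one of the last four; its "shot" number tells which), for a name from the list of things; names that differ only in an ending like _2 or _b are one class to them, and where a whole thing is asked for, a point or a joint stands for the part that bears it (a point fixed in the world has none). Each returns a list of dicts, best first, with "p" (0 to 1); they miss things now and then, are a little off and sometimes report something else, mostly with a low value. They report only what shows in the picture. A call takes as long as a camera call. They do not tell look-alikes from the thing itself.
- find_in(picture, target): "rect" ([centre column, centre row, width, height] in pixels, round what is visible of it).
- trace(picture, target): "region" (384x512 bool, what is visible of it) and "rect" ([centre column, centre row, width, height] in pixels, round what is visible of it).
The state is a dict: "clock": time; "joints": joint angles; "qd": joint speeds; "effort": joint torques, N m; "eef_pos": TCP position; "eef_rot": TCP orientation; "wrist_force": force on the tool from outside, world axes, zero at the start; "moment": the same for the moment, N m; "finger_gap": finger opening in mm; "finger_force": force on a finger pad.
Only numpy, scipy, OpenCV 4.12 (cv2) and the standard library are available. Lean on these libraries where they do the work, as an engineer would, in place of code of your own. Each camera call takes 0.05 s, during which the arm holds its last target. There are 200 camera calls.

### The job

Make room for fresh coin rolls in the ratchet magazine: throw the red-balled pawl lever over to its other side so that the ratchet lets go, then draw the follower by its yellow grip all the way back to its stop, towards the pawl. Do not knock over the yellow-capped roll-on bottle that stands nearby.

Things in the scene. Friction and masses are not known exactly. Their poses are not given: they have to be found in the camera images.
- pawl (a joint): pawl lever angle: 0 = engaged, leaning 35 degrees from upright towards the yellow grip; upright at 0.61; 1.22 = thrown over, leaning 35 degrees away from the grip. It falls by weight to the side it leans to; under 1 N at the ball moves it. Engaged, its tip sits in the toothed bar (12 mm pitch) and blocks the follower from going back (up to 12 mm of play). Starts under 0.2, resting on the teeth.
- pawl_ball (a point): centre of the red 22 mm ball on the pawl's lever. z axis: along the lever, away from the hinge, which lies 60 mm from the ball centre and 50 mm above the surface; y: the hinge axis, level. Ball centre 99 to 107 mm up when engaged, 110 upright, 99 thrown. The housing below is 63 mm high, 44 long, 40 wide. Over 100 mm are free between ball and yellow grip at the start.
- follower (a joint): how far back the follower is, in m: 0 = fully forward, 0.10 = fully back at its stop. It slides level with about 3 N of friction, no spring. Starts between 0.005 and 0.030.
- follower_grip (a point): on the centre line of the follower's yellow upright grip, 80 mm above the surface; the block is 18 mm along the slide, 34 across, from 55 to 99 mm up. x axis: level, the way the follower is drawn back, towards the pawl, whose hinge is on the same line; y: level, across; z up. The grey magazine is fixed, 310x82 mm, walls 35 mm high; two coin rolls lie in front of the follower.
- stain_rollon: dark blue roll-on bottle with a yellow cap, 36x42x106 mm, loose, standing on the surface beside the magazine; origin at the centre of its underside, z up. It must stay standing.
There are look-alikes about, which are no part of the job. What is shaped like the stain_rollon but pink is not meant.

How it is judged:
By the outcome, as a careful person would: the job done as asked, in the order asked, and still so for the second after the job is handed in, with the robot touching nothing.
It also fails if it takes over 43 s, if anything falls off the work surface, if the arm or the gripper's body presses on something with over 40 N, if the wrist force passes 120 N, or if a joint passes its speed limit or range.

## Working session

There is one attempt and no reset: what is moved stays moved. The work goes in short steps, Python scripts to look and compute and a tool call to move; the robot and the scene stay as the last step left them, time stands still between calls to the robot, and variables do not carry over. Pictures are saved under pics/ and viewed, at most 10 in all, crops included, and the job is handed in when it is done.

Besides the shell and the picture viewer there is one more tool, called after ">>>" in YAML: its name, and indented under it one key for each argument. arm_command: Moves the arm, as the interface text tells. Its arguments: {"type":"object","properties":{"steps":{"type":"array","items":{"type":"array","items":{"type":"number"}}},"force":{"type":"number"}},"required":["steps"]}

```bash
mkdir -p pics; cat > h.py <<'E'
from cell import monitor, imaging, job, find_in, trace
import numpy as np, cv2
def ray(c,px):
    V=np.array(c["view"]);R=V[:3,:3];t=V[:3,3]
    d=R.T@np.linalg.inv(c["mtx"])@np.array([px[0],px[1],1.]);return -R.T@t,d/np.linalg.norm(d)
def at_z(c,px,z):
    o,d=ray(c,px);return o+d*(z-o[2])/d[2]
def tri(c1,p1,c2,p2):
    o1,d1=ray(c1,p1);o2,d2=ray(c2,p2)
    s=np.linalg.lstsq(np.c_[d1,-d2],o2-o1,rcond=None)[0]
    a,b=o1+s[0]*d1,o2+s[1]*d2;return (a+b)/2,np.linalg.norm(a-b)
def proj(c,p):
    V=np.array(c["view"]);q=np.array(c["mtx"])@(V[:3,:3]@np.array(p)+V[:3,3]);return q[:2]/q[2]
def save(c,n): cv2.imwrite("pics/"+n,c["img"][:,:,::-1])
E
python3 - <<'E'
from h import *
np.set_printoptions(precision=1,suppress=True)
for n in("top","side"):
    c=imaging.camera(n);save(c,n+"1.png")
    for t in("pawl_ball","follower_grip","stain_rollon"):
        for r in find_in(c,t)[:4]: print(n,t,round(r["p"],2),np.array(r["rect"]),at_z(c,r["rect"][:2],{"pawl_ball":103,"follower_grip":80}.get(t,60)))
s=monitor.read_state();print(s["eef_pos"],s["eef_rot"])
E
```

```text
top pawl_ball 0.64 [203.2 214.6  10.3   9.9] [504.  189.2 103. ]
top follower_grip 0.76 [235.9 222.8  65.5  26.9] [484.6  98.7  80. ]
top stain_rollon 0.68 [128.6 251.1  24.9  15. ] [406.3 403.2  60. ]
side pawl_ball 0.44 [271.8 223.8   7.   28.3] [516.5 236.6 103. ]
side follower_grip 0.92 [277.6 214.5  23.4  60.6] [499.5 152.3  80. ]
side stain_rollon 0.86 [319.9 284.7  16.7  41.4] [405.5 422.7  60. ]
side stain_rollon 0.84 [291.2 282.3  19.8  43.2] [471.  416.1  60. ]
[152.4 528.4 224.4] [-3.1  0.   2.9]
```

```bash
python3 -c "
import cv2,numpy as np
a=cv2.imread('pics/top1.png');b=cv2.imread('pics/side1.png')
cv2.imwrite('pics/both.png',cv2.resize(np.vstack([a,b]),(400*2,600*2))[:0] if 0 else np.hstack([a,b])[:, :])
"
```

```text
(no output)
```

View pics/top1.png

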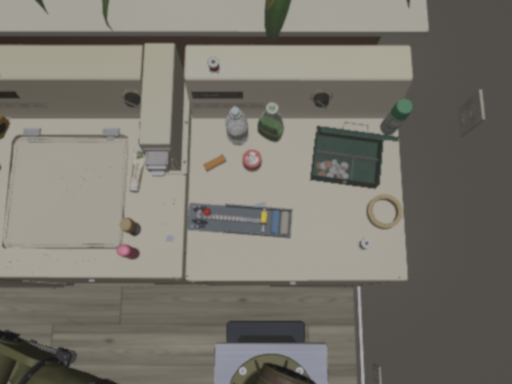

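View pics/side1.png

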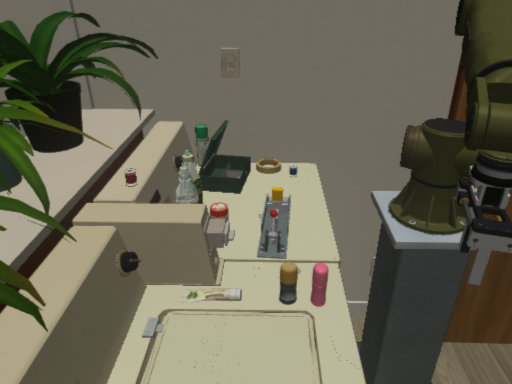

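Top view: red ball near (207,212), yellow grip near (264,217), magazine (240,220). Candidates for the bottle are the amber-capped one at (127,225) and its pink look-alike at (124,251). Red things that could be confused with the ball are the red/white lid at (252,159) and the pink bottle. The side view shows the ball at (274,213), the grip at (278,194) and the bottles at (289,282) and (320,284). I'll measure by colour next and check in one crop.

```bash
python3 - <<'E'
from h import *
np.set_printoptions(precision=1,suppress=True)
def blob(c,box,kind):
    x0,y0,x1,y1=box;h=cv2.cvtColor(c["img"],cv2.COLOR_RGB2HSV)
    m=(((h[...,0]<8)|(h[...,0]>172))&(h[...,1]>150)) if kind=="r" else ((h[...,0]>18)&(h[...,0]<32)&(h[...,1]>170)&(h[...,2]>120))
    k=np.zeros_like(m);k[y0:y1,x0:x1]=m[y0:y1,x0:x1]
    ys,xs=np.nonzero(k);return np.array([xs.mean(),ys.mean()]),[xs.min(),xs.max(),ys.min(),ys.max()],len(xs)
t=imaging.camera("top");s=imaging.camera("side")
rb=blob(t,(195,203,220,222),"r"),blob(s,(262,203,285,222),"r")
yb=blob(t,(255,205,275,230),"y"),blob(s,(268,182,290,205),"y")
print(rb,tri(t,rb[0][0],s,rb[1][0]));print(yb,at_z(t,yb[0][0],99),tri(t,yb[0][0],s,yb[1][0]))
for n,c in(("t",t),("s",s)):
  for r in find_in(c,"stain_rollon"): print(n,r["p"],np.array(r["rect"]),at_z(c,r["rect"][:2],53))
m=[r for r in trace(t,"follower") ];print([ (r["p"],r["rect"]) for r in m])
# magazine axis: corners of magazine in top view
a=cv2.resize(t["img"][190:250,175:305],None,fx=6,fy=5,interpolation=cv2.INTER_CUBIC)[:,:780]
b=cv2.resize(s["img"][180:255,225:355],None,fx=6,fy=4,interpolation=cv2.INTER_CUBIC)[:,:780]
cv2.imwrite("pics/crop.png",np.vstack([a,b])[:,:,::-1])
E
```

```text
<stdin>:7: RuntimeWarning: Mean of empty slice.
  ret = ret.dtype.type(ret / rcount)
Traceback (most recent call last):
ValueError: zero-size array to reduction operation minimum which has no identity
```

```bash
cat >> h.py <<'E'
def blob(c,box,kind):
    x0,y0,x1,y1=box;h=cv2.cvtColor(c["img"],cv2.COLOR_RGB2HSV)
    m=(((h[...,0]<9)|(h[...,0]>170))&(h[...,1]>110)) if kind=="r" else ((h[...,0]>13)&(h[...,0]<35)&(h[...,1]>165)&(h[...,2]>90))
    k=np.zeros_like(m);k[y0:y1,x0:x1]=m[y0:y1,x0:x1]
    ys,xs=np.nonzero(k);return (np.array([xs.mean(),ys.mean()]),[int(v) for v in(xs.min(),xs.max(),ys.min(),ys.max())],len(xs)) if len(xs) else (np.zeros(2),[],0)
E
python3 - <<'E'
from h import *
np.set_printoptions(precision=1,suppress=True)
t=imaging.camera("top");s=imaging.camera("side")
rb=blob(t,(195,203,220,222),"r"),blob(s,(262,203,285,222),"r")
yb=blob(t,(255,205,275,230),"y"),blob(s,(268,182,290,205),"y")
print(rb,tri(t,rb[0][0],s,rb[1][0]));print(yb,at_z(t,yb[0][0],99),tri(t,yb[0][0],s,yb[1][0]))
for n,c in(("t",t),("s",s)):
  for r in find_in(c,"stain_rollon"): print(n,r["p"],np.array(r["rect"]),at_z(c,r["rect"][:2],53))
a=cv2.resize(t["img"][190:250,175:305],None,fx=6,fy=5,interpolation=cv2.INTER_CUBIC)
b=cv2.resize(s["img"][180:255,225:355],None,fx=6,fy=4,interpolation=cv2.INTER_CUBIC)
cv2.imwrite("pics/crop.png",np.vstack([a,b])[:,:,::-1])
E
```

```text
((array([206.2, 211.4]), [203, 209, 209, 214], 35), (array([273.1, 212.9]), [270, 276, 210, 216], 41)) (array([513. , 180.9, 103.1]), np.float64(0.3740582826393075))
((array([0., 0.]), [], 0), (array([277.1, 193.7]), [272, 282, 188, 200], 116)) [1181.8  839.9   99. ] (array([675.8, 586. , 499. ]), np.float64(381.1563106814115))
t 0.6 [130.5 229.1  16.6  19.9] [470.2 403.4  53. ]
t 0.6 [130.1 252.9  21.6  19.8] [401.8 400.5  53. ]
s 0.71 [289.9 284.4  15.4  45.3] [473.8 415.5  53. ]
s 0.68 [320.9 285.1  19.5  48.1] [402.  416.2  53. ]
```

View pics/crop.png

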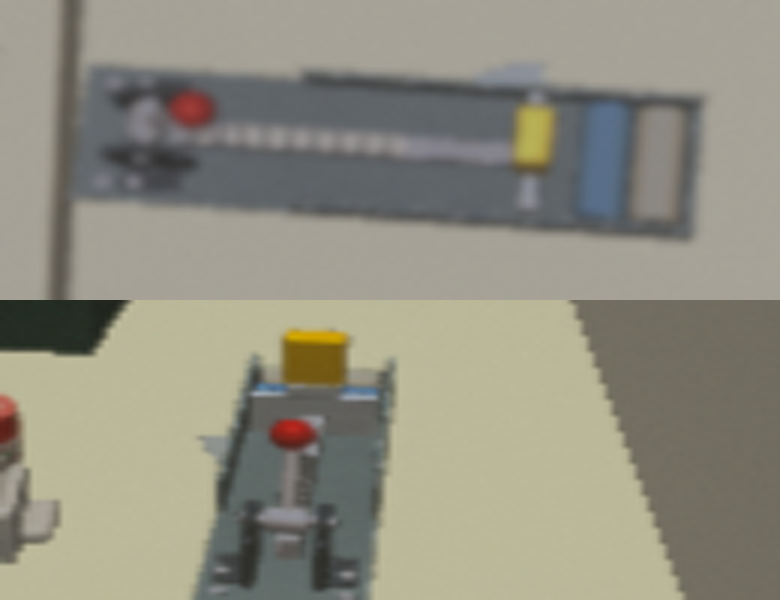

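The crop confirms the red ball on the lever over the toothed bar, and the yellow grip upright in front of the two rolls.

```bash
python3 - <<'E'
from h import *
from scipy.spatial.transform import Rotation as Ro
np.set_printoptions(precision=2,suppress=True)
t=imaging.camera("top");s=imaging.camera("side")
g=at_z(t,(264,217.6),99);gs=tri(t,(264,217.6),s,(277.4,190))
P=lambda u,v:at_z(t,(175+u/6,190+v/5),35)
c=[P(94,67),P(705,96),P(692,238),P(75,198)];print("corners",np.array(c))
ax1=c[0]-c[1];ax2=c[3]-c[2];d=ax1/np.linalg.norm(ax1)+ax2/np.linalg.norm(ax2);d/=np.linalg.norm(d)
print("grip",g,gs,"d",d,"ctr",sum(c)/4, "yawdir",np.degrees(np.arctan2(d[1],d[0])))
b=np.array([513,180.9,103]);print("grip->ball along",(b-g)@d,"lat",np.cross(d,b-g)[2],"ctr lat",np.cross(d,sum(c)/4-g)[2])
st=monitor.read_state();R=Ro.from_euler("xyz",st["eef_rot"]).as_matrix();print(st["eef_pos"],R,st["clock"])
print("start pt in tool",R.T@(b-50*d-np.array(st["eef_pos"])), "d in tool",R.T@d)
E
```

```text
corners [[549.52 235.05  35.  ]
 [532.47 -65.55  35.  ]
 [448.48 -57.97  35.  ]
 [471.51 241.83  35.  ]]
grip [496.42  19.48  99.  ] (array([498.4 ,  19.29,  88.89]), np.float64(0.524013250321857)) d [0.07 1.   0.  ] ctr [500.5   88.34  35.  ] yawdir 86.18042420195417
grip->ball along 162.1613873087382 lat -5.7906062162781815 ctr lat 0.5188563222993796
[152.44 528.45 224.46] [[-0.96  0.28  0.  ]
 [ 0.28  0.96  0.  ]
 [-0.    0.   -1.  ]] 0.8
start pt in tool [-453.39 -282.88  121.46] d in tool [0.21 0.98 0.  ]
```

>>> arm_command:
  steps:
    - [0,-45,-28,0,8]
    - [0,-90,-56,0,16]
    - [0,-135,-85,0,24]
    - [0,-180,-113,0,32]
    - [0,-226,-141,0,40]
    - [0,-271,-170,0,48]
    - [0,-317,-198,0,55]
    - [0,-362,-226,0,63]
    - [0,-407,-255,0,71]
    - [0,-453,-283,0,79]
    - [0,-453,-283,0,79]
    - [0,-453,-283,60,79]
    - [0,-453,-283,60,79]
    - [0,-453,-283,60,79]

```text
clock: 2.55
eef_pos: [509.6, 131.7, 166.4]
eef_rot: [3.14, -0.0, 1.483]
wrist_force: [-0.9, 0.1, 1.4]
finger_gap: 0.4
finger_force: 0.0
```

```bash
python3 - <<'E'
from h import *
from scipy.spatial.transform import Rotation as Ro
np.set_printoptions(precision=2,suppress=True)
t=imaging.camera("top");s=imaging.camera("side")
rb=blob(t,(195,203,220,222),"r"),blob(s,(262,203,285,222),"r")
print(rb)
st=monitor.read_state();R=Ro.from_euler("xyz",st["eef_rot"]).as_matrix();print(st["eef_pos"],st["finger_gap"],st["clock"],R)
print("ball in tool",R.T@(np.array([513,180.9,103])-st["eef_pos"]))
b=cv2.resize(s["img"][150:270,205:345],None,fx=5,fy=5,interpolation=cv2.INTER_CUBIC)
cv2.imwrite("pics/c2.png",b[:,:,::-1])
E
```

```text
((array([0., 0.]), [], 0), (array([273.07, 212.81]), [270, 276, 210, 216], 42))
[509.93 131.55 166.69] 0.2613359436376948 2.65 [[ 0.09  1.    0.  ]
 [ 1.   -0.09  0.  ]
 [ 0.    0.   -1.  ]]
ball in tool [49.37 -1.46 63.72]
```

View pics/c2.png

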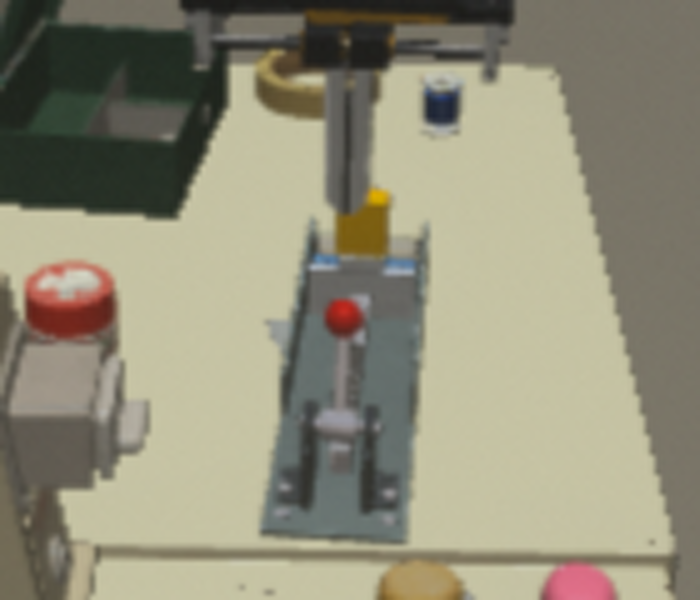

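The closed fingers stand in line with the lever, 49 mm on the grip side of the ball. Next I lower and push the lever over.

>>> arm_command:
  steps:
    - [0,0,0,30,0]
    - [0,0,0,57,0]
    - [0,0,0,57,0]
    - [0,15,0,57,0]
    - [0,27,0,57,0]
    - [0,37,0,56,0]
    - [0,47,0,55,0]
    - [0,57,0,55,0]
    - [0,66,0,55,0]
    - [0,74,0,55,0]
    - [0,82,0,55,0]
    - [0,82,0,55,0]
    - [0,50,0,40,0]
    - [0,10,0,0,0]
    - [0,0,0,0,0]

```text
clock: 4.53
eef_pos: [510.3, 129.4, 167.1]
eef_rot: [3.137, -0.001, 1.48]
wrist_force: [0.2, 0.5, -1.2]
finger_gap: 0.1
finger_force: 0.0
```

```bash
python3 - <<'E'
from h import *
from scipy.spatial.transform import Rotation as Ro
np.set_printoptions(precision=2,suppress=True)
t=imaging.camera("top");s=imaging.camera("side")
rb=blob(t,(175,200,220,225),"r"),blob(s,(255,200,290,250),"r")
print(rb,tri(t,rb[0][0],s,rb[1][0]))
st=monitor.read_state();R=Ro.from_euler("xyz",st["eef_rot"]).as_matrix();print(st["eef_pos"],st["clock"],st["wrist_force"])
print("grip in tool",R.T@(np.array([497.4,19.4,85])-st["eef_pos"]))
b=cv2.resize(s["img"][150:270,205:345],None,fx=5,fy=5,interpolation=cv2.INTER_CUBIC)
cv2.imwrite("pics/c3.png",b[:,:,::-1])
E
```

```text
((array([184.92, 209.97]), [182, 188, 207, 213], 36), (array([271.57, 226.47]), [268, 275, 223, 230], 51)) (array([517.54, 241.5 ,  97.84]), np.float64(0.9717278663163209))
[509.22 130.21 164.33] 4.625 [-0.71  0.4   0.11]
grip in tool [-111.43   -1.8    79.32]
```

View pics/c3.png

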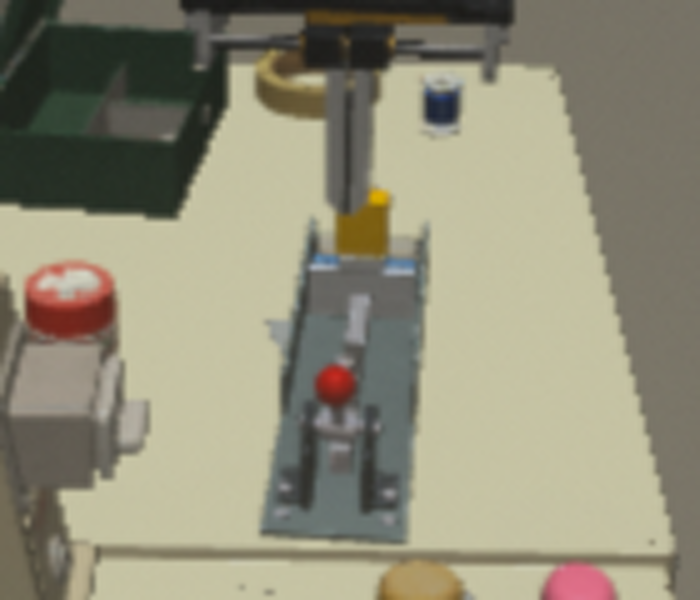

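The ball is now at about (517, 241, 98), so the lever has been thrown over. I go above the grip with the gripper open, lower and close.

>>> arm_command:
  steps:
    - [1,-40,-1,0,0]
    - [1,-80,-2,0,0]
    - [1,-111,-2,0,0]
    - [1,-111,-2,0,0]
    - [1,-111,-2,40,0]
    - [1,-111,-2,79,0]
    - [1,-111,-2,79,0]
    - [0.2,-111,-2,79,0]
    - [0.2,-111,-2,79,0]
    - [0.2,-111,-2,79,0]
    - [0.2,-111,-2,79,0]
    - [0.2,-111,-2,79,0]
  force: 25

```text
clock: 6.12
eef_pos: [498.6, 20.5, 86.1]
eef_rot: [3.138, -0.0, 1.482]
wrist_force: [9.5, -0.6, -2.8]
finger_gap: 33.6
finger_force: 25.0
```

```bash
python3 - <<'E'
from h import *
t=imaging.camera("top");s=imaging.camera("side")
st=monitor.read_state();print(st["eef_pos"],st["finger_gap"],st["finger_force"],st["wrist_force"],st["clock"])
b=cv2.resize(s["img"][150:270,205:345],None,fx=5,fy=5,interpolation=cv2.INTER_CUBIC)
cv2.imwrite("pics/c4.png",b[:,:,::-1])
E
```

```text
[498.58484799  20.5122163   86.06428795] 33.60739965160078 25.01091867685318 [ 8.42543756 -0.2034098  -1.27204428] 6.225
```

View pics/c4.png

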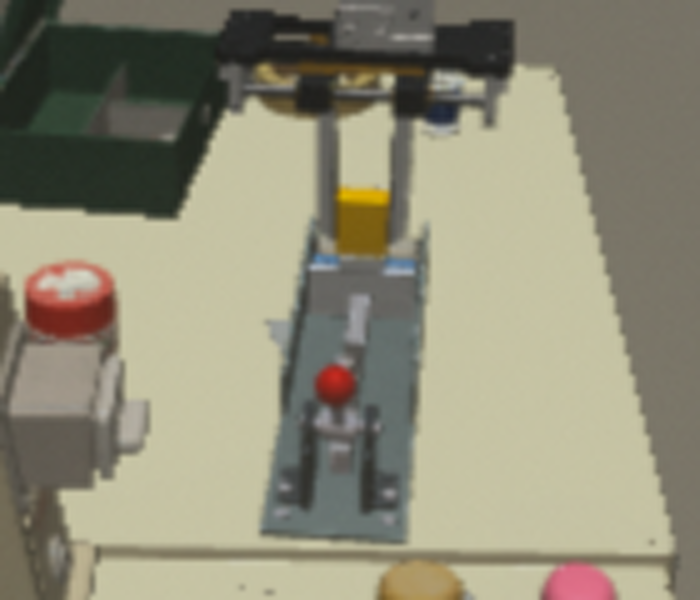

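The grip is held between the pads, with the gap at 33.6 mm. I draw it back 65 mm, then creep towards the stop.

>>> arm_command:
  steps:
    - [0.2,8,0,0,0]
    - [0.2,18,0,0,0]
    - [0.2,30,0,0,0]
    - [0.2,42,0,0,0]
    - [0.2,54,0,0,0]
    - [0.2,62,0,0,0]
    - [0.2,66,0,0,0]
    - [0.2,66,0,0,0]

```text
clock: 7.22
eef_pos: [503.9, 86.7, 86.0]
eef_rot: [3.14, -0.001, 1.482]
wrist_force: [4.8, 2.8, 5.9]
finger_gap: 33.7
finger_force: 25.0
```

>>> arm_command:
  steps:
    - [0.2,2,0,0,0]
    - [0.2,4,0,0,0]
    - [0.2,6,0,0,0]
    - [0.2,8,0,0,0]
    - [0.2,8,0,0,0]

```text
clock: 7.85
eef_pos: [504.5, 94.1, 86.0]
eef_rot: [3.14, -0.0, 1.482]
wrist_force: [3.7, -1.5, 6.0]
finger_gap: 33.7
finger_force: 25.0
```

>>> arm_command:
  steps:
    - [0.2,2,0,0,0]
    - [0.2,4,0,0,0]
    - [0.2,6,0,0,0]
    - [0.2,8,0,0,0]
    - [0.2,8,0,0,0]

```text
clock: 8.48
eef_pos: [505.2, 102.1, 86.0]
eef_rot: [3.14, -0.0, 1.482]
wrist_force: [4.3, -1.1, 7.5]
finger_gap: 33.7
finger_force: 25.0
```

>>> arm_command:
  steps:
    - [0.2,2,0,0,0]
    - [0.2,4,0,0,0]
    - [0.2,6,0,0,0]
    - [0.2,6,0,0,0]

```text
clock: 8.98
eef_pos: [505.5, 106.8, 86.0]
eef_rot: [3.141, 0.002, 1.482]
wrist_force: [1.1, -13.1, 8.8]
finger_gap: 33.8
finger_force: 25.0
```

>>> arm_command:
  steps:
    - [0.2,1,0,0,0]
    - [0.2,2,0,0,0]
    - [0.2,2,0,0,0]
    - [0.2,2,0,0,0]

```text
clock: 9.48
eef_pos: [505.6, 107.5, 85.9]
eef_rot: [3.141, 0.004, 1.481]
wrist_force: [-0.4, -24.4, 10.8]
finger_gap: 33.5
finger_force: 25.0
```

The force rises with almost no motion, so it is at the stop. I release and lift straight up.

>>> arm_command:
  steps:
    - [0.75,0,0,0,0]
    - [0.75,0,0,0,0]
    - [0.75,0,0,0,0]
    - [0.75,0,0,-30,0]
    - [0.75,0,0,-70,0]
    - [0.75,0,0,-120,0]
    - [0.75,-40,0,-140,0]
    - [0.75,-90,0,-140,0]
    - [0.75,-140,0,-140,0]
    - [0.75,-140,0,-140,0]

```text
clock: 10.72
eef_pos: [492.6, -31.3, 225.4]
eef_rot: [-3.141, 0.0, 1.479]
wrist_force: [0.7, 0.7, 0.2]
finger_gap: 70.6
finger_force: 0.0
```

```bash
python3 - <<'E'
from h import *
np.set_printoptions(precision=1,suppress=True)
t=imaging.camera("top");s=imaging.camera("side")
rb=blob(t,(175,200,220,225),"r"),blob(s,(255,200,290,250),"r")
print(tri(t,rb[0][0],s,rb[1][0]),monitor.read_state()["wrist_force"])
for r in find_in(t,"follower_grip")[:2]: print(r)
a=cv2.resize(t["img"][180:270,110:310],None,fx=3,fy=3,interpolation=cv2.INTER_CUBIC)
b=cv2.resize(s["img"][170:310,205:345],None,fx=2.2,fy=2.2,interpolation=cv2.INTER_CUBIC)
o=np.zeros((600,600,3),np.uint8);o[:270]=a;o[270:270+308,:308]=b
cv2.imwrite("pics/c5.png",o[:,:,::-1])
E
```

```text
(array([518.1, 242.5,  98.5]), np.float64(1.2734721227155448)) [ 0.6 -0.4 -0.1]
{'rect': [207.4, 222.9, 63.4, 23.1], 'p': 0.67}
```

View pics/c5.png

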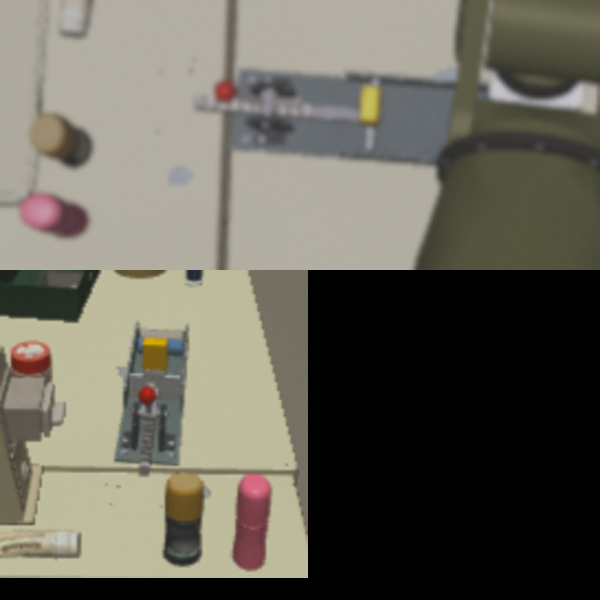

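The picture shows the lever thrown over (ball at crop pixel (225,92)), the grip drawn back to (370,103), and both bottles standing.

```bash
python3 -c "
from h import *
c=imaging.camera('top');print(at_z(c,(233.2,214.5),99));print(job.sign_off())"
```

```text
[505.0983745  105.66354791  99.        ]
the job is handed in; nothing more can be done
None
```

The job is handed in: the pawl lever is thrown over, the follower is drawn back to its stop (about 86 mm of travel), and the yellow-capped roll-on bottle is still standing.

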